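Nip up the gluing press

TASK

A glued-up template lies between two boards in the bench press. Push the cross bar on top of the press round with a fingertip, clockwise seen from above, until the platen bears firmly on the upper board and stays tight when you let go; do not grip the bar or force it. Leave the boards as they lie and everything else on the bench where it is.

Things in the scene. Friction and masses are not known exactly. Their poses are not given: they have to be found in the camera images.
- press: bench nipping press (fixed), dark cast iron: base 190 (x) x 250 (y) x 27 mm with a thick rubber mat on it (top 35 mm above the table), two steel columns 200 mm apart along its y, cross bridge (45 x 236 mm) with its top 223 mm above the table, column nuts to 234 mm, round nut boss in the middle to 240 mm. Origin: on the table, on the screw's axis; z up
- platen: the press's moving platen, a dark steel plate 130 x 150 x 16 mm at the foot of the vertical screw; it only goes up and down. Origin: centre of its flat underside; z up. It bears on the upper board when its underside meets the board's top face. The screw and the cross bar sink with it
- handle (a joint): angle of the cross bar on the screw (rad): grows clockwise seen from above, lowering the platen 6 mm/rad; the platen meets the upper board at about 3.4; stop at 5. At 0, end a points to the press's +x. Stiff, stays where left: turning it free takes about 4 N square on the bar 95 mm from the axis. Past contact each further 0.1 rad adds about 17 N on the boards (10 N push: about 100 N)
- bar_hub (a point): centre of the cross bar, on the vertical screw axis, at the height of the bar's own axis (265 to 280 mm above the table, sinking with the platen). The hub is 48 mm across and reaches 24 mm above and 18 mm below this point
- bar_end_a (a point): centre of the iron ball (34 mm across) on one end of the cross bar, 115 mm from the hub's centre. Between hub and ball the arm is a level round steel rod 14 mm in diameter, free all round: the bridge is the nearest thing beneath it, some 45 mm below its axis
- bar_end_b (a point): centre of the like ball on the opposite end of the cross bar, 115 mm from the hub's centre
- board_top: upper plywood press board lying in the press, 110 x 140 x 12 mm; origin at the centre of its underside, so its top face is 12 mm higher (65 mm above the table)
- template: grey acrylic template, freshly glued up, 90 x 120 x 6 mm, between the two boards; origin at the centre of its underside
- board_low: lower plywood press board on the rubber mat, 110 x 140 x 12 mm; origin at the centre of its underside
- glue_jar: closed jar of glue, 56 mm across, 75 mm tall, near the press; origin at the centre of its underside
- maul: turned wooden maul standing on its head: head 72 mm across and 95 mm tall, handle up to 210 mm above the table, beside the press; origin at the centre of its underside
- brush: bristle brush lying bristles down, 150 x 55 x 42 mm, near the press; origin at the centre of its underside
- slicker: small turned wooden edge slicker standing on end, 36 mm across, 105 mm tall, beside the press; origin at the centre of its underside
- thread_spool: spool of thread standing on end, 48 mm across, 54 mm tall, behind the press; origin at the centre of its underside
- hammer: hammer lying flat on the table, well to the right of the robot; origin under its middle

How it is judged:
At the end, for the whole second after the job is handed in: the platen, at rest, presses on the upper board with more than 40 N (and less than 200 N), with the bar let go (contact force between platen and board_top between 40 and 200 N and linear speed of platen below 0.002 m/s); the robot touches nothing.
It fails at once if the cross bar is gripped or forced (more than 40 N between fingers and bar) (contact force between the fingers and platen above 40 N).
It fails at once if the platen is screwed down brutally (more than 200 N on the board) (contact force between platen and board_top above 200 N).
It fails at once if the boards or the template are moved or lifted (distance of any of board_top, template, board_low from where it was at the start of the episode above 0.012 m).
It fails at once if a bystander is knocked or carried off (distance of any of glue_jar, maul, brush, slicker, thread_spool, hammer from where it was at the start of the episode above 0.02 m).
It also fails if it takes over 51 s, if anything falls off the work surface, if the arm or the gripper's body presses on something with over 40 N, if the wrist force passes 120 N, or if a joint passes its speed limit or range.

ROBOT

A 7-joint arm with a two-finger parallel gripper is mounted at the origin on the work surface. World frame = base frame: x ahead of the robot, y to its left, z up, the work surface at z = 0. Lengths are in m, angles in rad, forces in N, time in s.
With the tool pointing down it reaches from about 0.4 to 0.925 m from the base axis. Payload 4.1 kg.
Tool frame: the origin (TCP) lies at the very end of the fingers, on their centre line; the grasp point (between the pads) lies 19 mm behind it (r.tcp_to_grasp is the distance from the TCP to the grasp point, in m); z points along the fingers, y is the direction in which the jaws open and shut (so a half turn about z gives the same grasp; the last joint's range is limited). The gripper opens to 85 mm and grips with 20 to 120 N. Pads are 22 mm wide; open, the fingers measure 114 mm over their backs; the gripper's body (76 mm by 85 mm) begins 54 mm behind the grasp point. The pads swing forward as they close: fully open they stand 13 mm farther back than shut.
Start: joints at [-1.251, 0.398, 0.045, 1.537, -0.019, 1.207, -0.051], TCP at [0.264, 0.594, 0.231] pointing down, gripper open.
Joint ranges: [-2.82, 2.82], [-0.49, 2.23], [-1.37, 1.46], [0, 2.46], [-1.36, 4.5], [0.23, 2], [-2.94, 2.94]. Speed limits (rad/s): [2.57, 2.57, 3.14, 3.14, 3.14, 3.14, 3.14].

INTERFACE

Orientations are given as a rotation vector (axis times angle).
In Python, from cell import r, imaging gives the robot as it stands. The module is installed in compiled form; this text tells all that it offers.
- The arm moves only by the shell command python3 -m jog 'ROWS' [FORCE]. ROWS is JSON, one flat list of numbers, 7 for each row, row after row: the shift along the tool's x, y, z in mm, then the turn, a rotation vector about the tool's x, y, z in rad, then the opening, from 0 (shut) to 1 (fully open). A call has 1 to 8 rows; each row shifts and turns the pose as measured when the row begins, along the tool's axes as they then stand; what a row does not reach is not made up. A row lasts 1/8 s, in which the tool goes at most 62.5 mm and 10.7 degrees, less where a joint would pass 70% of its speed; a pose out of reach is approached as far as the arm can. A call is refused whole if a number of a shift passes 62.5 or a number of a turn 0.188, either way. A call with a gripper value outside its range is refused whole. The fingers move at their own pace and stop on an object; FORCE is the grip in N (left out, the last holds). Time passes only in rows, so rows that do not move let the fingers close. It gives the time, the measured TCP pose, the force and the opening at its end, in the units of the state.
- r.get_state(): the state, without advancing time (a new reading comes with each control period).
- imaging.get_image(name): name is "side" or "top"; returns a dict with "color" (420x560x3 uint8, red, green, blue), "range_z" (420x560 float32, m along the optical axis (not along the pixel's ray), 0 where there is no reading), "K" (3x3 intrinsics, pixels), "dist_coeffs" ([k1, k2, p1, p2, k3] as OpenCV has them; the pictures are not rectified), "pose" (4x4, takes a point from camera to world coordinates). Camera axes: x right, y down, z forward; pixel columns grow to the right and rows downward; lengths in m; the calibration is good to about 2 mm. A picture is of the moment at which its call begins.
- r.hand_in(): hands the job in, once; it reports no verdict.
The state is a dict: "time": time; "qpos": joint angles; "joint_vel": joint speeds; "tau": joint torques, N m; "position": TCP position; "tool_rot": TCP orientation; "wrist_force": force on the tool from outside, world axes, zero at the start; "moment": the same for the moment, N m; "gripper_width": opening from 0.0 (shut) to 1.0 (fully open).
Only numpy, scipy, OpenCV 4.12 (cv2) and the standard library are available. Lean on these libraries where they do the work, as an engineer would, in place of code of your own. Each camera call takes 0.05 s, during which the arm holds its last target. There are 200 camera calls.

## Working session

There is one attempt and no reset: what is moved stays moved. The work goes in short steps, Python scripts to look and compute and a shell command to move; the robot and the scene stay as the last step left them, time stands still between calls to the robot, and variables do not carry over. Pictures are saved under pics/ and viewed, about 8 in all and at most 12, crops included, and the job is handed in when it is done.

```bash
mkdir -p pics
python3 - <<'E'
from cell import r, imaging
import cv2, numpy as np
s=r.get_state(); print({k:np.round(v,3).tolist() for k,v in s.items()})
for n in("top","side"):
    im=imaging.get_image(n); np.savez(f"{n}0.npz",**im)
    cv2.imwrite(f"pics/{n}0.png",im["color"][:,:,::-1]); print(n,im["K"].tolist(),im["dist_coeffs"],np.round(im["pose"],3).tolist())
E
```

```text
{'time': 0.0, 'qpos': [-1.251, 0.399, 0.045, 1.538, -0.019, 1.207, -0.051], 'joint_vel': [0.0, -0.002, 0.001, 0.002, 0.001, -0.0, 0.001], 'tau': [-0.0, -47.512, 1.364, -25.422, 0.012, 0.01, 0.0], 'position': [0.264, 0.593, 0.23], 'tool_rot': [-0.653, -3.073, 0.003], 'wrist_force': [0.137, 0.593, 1.074], 'moment': [-0.021, -0.028, -0.043], 'gripper_width': 1.0}
top [[412.43062809778206, 0.0, 283.07498531272074], [0.0, 412.43062809778206, 210.12542613365179], [0.0, 0.0, 1.0]] [-0.11137807  0.          0.          0.          0.        ] [[-0.028, -0.996, 0.09, 0.469], [-0.999, 0.026, -0.019, -0.039], [0.017, -0.091, -0.996, 1.245], [0.0, 0.0, 0.0, 1.0]]
side [[467.48567715030947, 0.0, 283.32737950197424], [0.0, 467.48567715030947, 209.82527475299284], [0.0, 0.0, 1.0]] [0.01353343 0.         0.         0.         0.        ] [[-0.284, -0.556, 0.781, -0.548], [-0.959, 0.183, -0.218, 0.278], [-0.022, -0.81, -0.585, 0.999], [0.0, 0.0, 0.0, 1.0]]
```

View pics/top0.png

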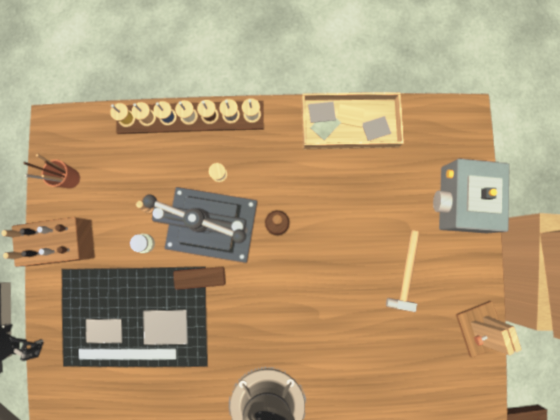

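View pics/side0.png

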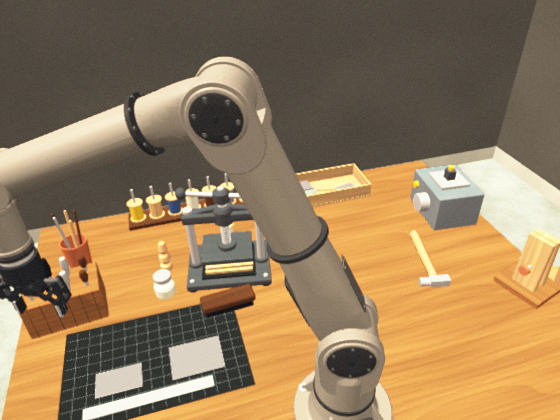

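The top view shows the press around (210,225), with the hub near (198,216) and bar ends near (148,202) and (238,228). The maul is at (277,222), jar (140,243), slicker (143,205), spool (218,172) and brush (200,278). Next I'll measure these by range.

```bash
cat > h.py <<'E'
import numpy as np, cv2
def cloud(im):
    h,w=im["range_z"].shape
    uv=np.stack(np.meshgrid(np.arange(w),np.arange(h)),-1).reshape(-1,1,2).astype(np.float64)
    n=cv2.undistortPoints(uv,im["K"],im["dist_coeffs"]).reshape(h,w,2)
    z=im["range_z"].astype(float)
    P=np.dstack([n*z[...,None],z])@im["pose"][:3,:3].T+im["pose"][:3,3]
    P[z==0]=np.nan
    return P
E
python3 - <<'E'
import numpy as np,cv2
from h import cloud
d=dict(np.load("top0.npz")); P=cloud(d)
for n,(u,v) in dict(hub=(198,216),a=(149,202),b=(238,228),slk=(143,205),w=(158,213),maul=(277,222),jar=(140,243),spool=(218,172),brush=(200,278),n1=(180,190),n2=(255,203),n3=(245,260),n4=(168,253)).items(): print(n,np.round(P[v,u],3))
m=(P[...,2]>.243)&(P[...,2]<.33); m[:, :120]=0; m[:,300:]=0;m[:170]=0;m[270:]=0
print(m.sum()); q=P[m]
c,s,_=cv2.fitLine(q[:,:2].astype(np.float32),cv2.DIST_HUBER,0,.01,.01).ravel()[:2].tolist()+[0]
t=q[:,:2]@[c,s]; print("dir",c,s,"extent",t.min(),t.max()); 
for i in np.argsort(t)[::12]: print(np.round(q[i],3))
x0,x1,y0,y1=120,310,150,300
c=cv2.resize(d["color"][y0:y1,x0:x1],None,fx=4,fy=4,interpolation=cv2.INTER_CUBIC); cv2.imwrite("pics/c1.png",c[:,:,::-1])
E
```

```text
hub [0.547 0.14  0.293]
a [0.583 0.258 0.287]
b [0.519 0.053 0.234]
slk [0.577 0.274 0.281]
w [0.562 0.252 0.231]
maul [ 0.533 -0.043  0.209]
jar [0.491 0.35  0.073]
spool [0.694 0.125 0.055]
brush [0.387 0.184 0.041]
n1 [0.648 0.245 0.023]
n2 [0.603 0.021 0.02 ]
n3 [0.435 0.054 0.025]
n4 [ 0.461  0.289 -0.005]
1053
dir 0.3811977505683899 0.9244934916496277 extent 0.21765935783203375 0.48077070467386535
[0.489 0.034 0.272]
[0.484 0.039 0.27 ]
[0.505 0.033 0.279]
[0.489 0.042 0.287]
[0.5   0.039 0.289]
[0.505 0.039 0.286]
[0.493 0.046 0.29 ]
[0.498 0.046 0.289]
[0.491 0.051 0.286]
[0.498 0.051 0.29 ]
[0.503 0.051 0.287]
[0.489 0.059 0.282]
[0.503 0.056 0.287]
[0.51  0.056 0.281]
[0.511 0.061 0.277]
[0.506 0.068 0.278]
[0.513 0.07  0.281]
[0.513 0.075 0.276]
[0.518 0.078 0.271]
[0.516 0.084 0.282]
[0.511 0.092 0.277]
[0.518 0.094 0.278]
[0.521 0.098 0.28 ]
[0.526 0.101 0.275]
[0.526 0.106 0.276]
[0.523 0.112 0.281]
[0.524 0.118 0.277]
[0.526 0.122 0.281]
[0.524 0.128 0.272]
[0.527 0.132 0.275]
[0.527 0.136 0.267]
[0.533 0.135 0.285]
[0.523 0.141 0.264]
[0.542 0.134 0.288]
[0.522 0.144 
[... 366 characters left out ...]

[0.564 0.155 0.287]
[0.559 0.16  0.289]
[0.552 0.164 0.292]
[0.552 0.166 0.293]
[0.552 0.168 0.292]
[0.557 0.169 0.289]
[0.558 0.173 0.284]
[0.549 0.184 0.278]
[0.551 0.188 0.278]
[0.558 0.19  0.281]
[0.559 0.195 0.278]
[0.564 0.198 0.278]
[0.566 0.202 0.28 ]
[0.56  0.211 0.273]
[0.564 0.214 0.279]
[0.564 0.22  0.277]
[0.576 0.22  0.274]
[0.576 0.226 0.281]
[0.579 0.229 0.276]
[0.581 0.234 0.277]
[0.577 0.241 0.277]
[0.577 0.246 0.276]
[0.589 0.244 0.275]
[0.591 0.246 0.277]
[0.593 0.247 0.282]
[0.576 0.256 0.284]
[0.585 0.254 0.29 ]
[0.572 0.262 0.281]
[0.59  0.256 0.291]
[0.602 0.253 0.269]
[0.586 0.262 0.287]
[0.579 0.268 0.285]
[0.603 0.26  0.279]
[0.59  0.269 0.29 ]
[0.598 0.269 0.282]
```

View pics/c1.png

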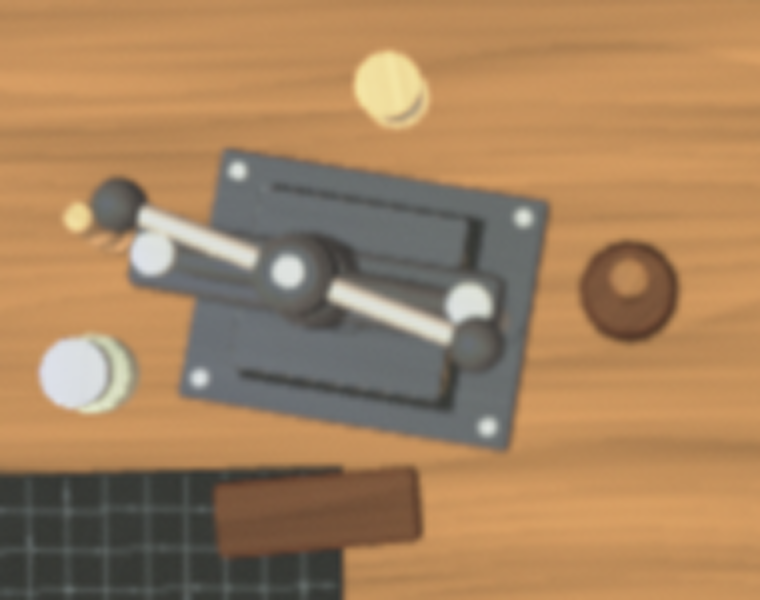

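Far-left ball is at about (0.588,0.258), near-right ball at (0.498,0.049), and the hub at (0.543,0.153) with its axis at z≈0.272. The bar points at 66.5° and the press yaw is about -11.4°, so the handle is at about 1.78 rad. That leaves roughly 1.6 rad to contact and about 2.15 rad to the target of ~90 N. I'll push the far-left arm from its near side with closed fingers and turn the tool along with it.

```bash
python3 -m jog '[0,0,-55,0,0,0,0, 0,0,-55,0,0,0,0, -45,-25,0,0,0,0,0, -45,-25,0,0,0,0,0, -45,-25,0,0,0,0,0, -45,-25,0,0,0,0,0, -45,-25,0,0,0,0,0, -45,-25,0,0,0,0,0]' 40
```

```text
time: 1.1
position: [0.4507, 0.3432, 0.3393]
tool_rot: [-0.634, -3.073, 0.014]
wrist_force: [0.1, -0.1, 0.3]
gripper_width: 0.0
```

```bash
cat > where.py <<'E'
# TCP relative to the hub: radius, angle, tool frame hub vector, force
from cell import r; import numpy as np
from scipy.spatial.transform import Rotation as R
import sys
hub=np.array([0.543,0.153,0.272])
s=r.get_state(); p=np.array(s["position"]); M=R.from_rotvec(s["tool_rot"]).as_matrix()
g=p+0
print("t %.2f"%s["time"],"p",np.round(p,4),"x-axis ang %.1f"%np.degrees(np.arctan2(M[1,0],M[0,0])),"tilt",np.round(M[:2,2],3),
 "grip %.2f"%s["gripper_width"],"F",np.round(s["wrist_force"],1),"M",np.round(s["moment"],2))
print("hub in tool mm",np.round(M.T@(hub-p)*1e3,1),"q",np.round(s["qpos"],2))
if len(sys.argv)>2:
    t=M.T@(np.array([float(a) for a in sys.argv[1:4]])-p)*1e3; print("to target, tool mm",np.round(t,1))
E
python3 where.py 0.533 0.232 0.34
```

```text
t 1.10 p [0.4507 0.3432 0.3393] x-axis ang 156.7 tilt [-0.006 -0.008] grip 0.00 F [ 0.1 -0.1  0.3] M [ 0.06 -0.03  0.02]
hub in tool mm [-160.1 -137.6   68.3] q [-0.9   0.19  0.21  1.58 -0.04  1.38  0.47]
to target, tool mm [-119.6  -69.6   -0.3]
```

```bash
python3 -m jog '[-40,-23,0,0,0,0,0, -40,-23,0,0,0,0,0, -38,-23,0,0,0,0,0, 0,0,30,0,0,0,0, 0,0,30,0,0,0,0]' >/dev/null; python3 where.py 0.533 0.232 0.247
python3 - <<'E'
from cell import imaging
import cv2, numpy as np
o=[]
for n,(x0,y0) in dict(top=(110,140),side=(120,150)).items():
    im=imaging.get_image(n); np.savez(f"{n}1.npz",**im); o.append(cv2.resize(im["color"][y0:y0+150,x0:x0+130],None,fx=3,fy=3,interpolation=cv2.INTER_CUBIC))
cv2.imwrite("pics/a1.png",np.hstack(o)[:,:,::-1])
E
```

```text
t 1.73 p [0.5374 0.2221 0.2791] x-axis ang 156.1 tilt [-0.002 -0.009] grip 0.00 F [ 0.2  1.4 -0.3] M [ 0.08 -0.03 -0.01]
hub in tool mm [-33.2 -60.8   7.7] q [-0.71  0.25  0.3   1.64 -0.07  1.26  0.75]
to target, tool mm [ 8.   7.6 32. ]
```

View pics/a1.png

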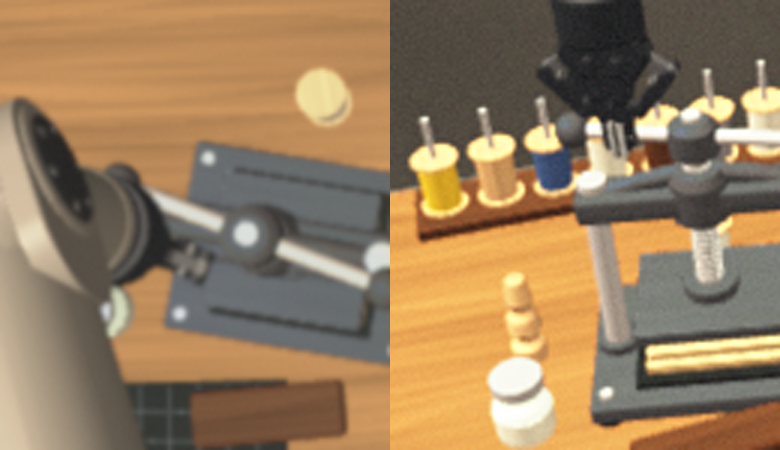

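The fingers are on the near side of the far-left arm, between hub and ball, about 15 mm short of the rod. The side view shows the knuckles widening about 50 mm above the tip, so I'll keep the tip near z=0.254.

```bash
python3 -m jog '[0,5,12,0,0,0,0, 0,0,12,0,0,0,0, 0,0,0,0,0,0,0]' >/dev/null; python3 where.py; python3 -m jog '[-4,0,0,0,0,0,0, -4,0,0,0,0,0,0, -3,0,0,0,0,0,0, -2,0,0,0,0,0,0, 0,0,0,0,0,0,0]' >/dev/null;  python3 where.py
```

```text
t 2.20 p [0.5377 0.2271 0.2527] x-axis ang 156.2 tilt [-0.006 -0.011] grip -0.00 F [ 0.4 -0.8 -0.1] M [ 0.03 -0.07 -0.01]
hub in tool mm [-34.8 -65.9 -18.5] q [-0.71  0.28  0.29  1.67 -0.08  1.21  0.75]
t 2.83 p [0.5517 0.2218 0.2546] x-axis ang 156.2 tilt [-0.003 -0.01 ] grip -0.00 F [ 0.2  0.5 -0.1] M [ 0.02 -0.04  0.  ]
hub in tool mm [-19.9 -66.6 -16.7] q [-0.69  0.3   0.3   1.65 -0.08  1.22  0.77]
```

```bash
python3 -m jog '[-4,0,0,0,0,0,0, -4,1,0,0,0,0.06,0, -4,1,0,0,0,0.06,0, -4,1,0.4,0,0,0.06,0, -4,1,0.4,0,0,0.06,0]' >/dev/null; python3 where.py
```

```text
t 3.45 p [0.5641 0.2202 0.2533] x-axis ang 142.3 tilt [-0.02  -0.005] grip 0.00 F [-3.8  1.2  2.5] M [ 0.25  0.74 -0.05]
hub in tool mm [-24.2 -66.4 -17.9] q [-0.7   0.33  0.34  1.61 -0.12  1.24  0.57]
```

```bash
python3 -m jog '[-7,1,0.2,0,0,0.03,0, -7,1,0.2,0,0,0.05,0, -7,1,0.4,0,0,0.05,0, -7,1,0.4,0,0,0.06,0]' >/dev/null; python3 where.py
```

```text
t 3.95 p [0.5844 0.2082 0.251 ] x-axis ang 131.1 tilt [-0.03  -0.002] grip -0.00 F [-5.3  3.8  2.9] M [ 0.42  0.95 -0.06]
hub in tool mm [-14.  -68.  -19.7] q [-0.69  0.37  0.38  1.57 -0.15  1.26  0.43]
```

```bash
cat >> where.py <<'E'
d=(hub-p)[:2]; rr=np.hypot(*d); a=np.degrees(np.arctan2(-d[1],-d[0])-np.arcsin(18/1e3/rr))
c=M.T@np.cross(M[:,2],[0,0,-1]); print("bar ang est %.1f  handle est %.2f"%(a,1.78+np.radians(66.5-a)),"tilt corr (tool)",np.round(c,3),"torque about hub %.2f"%np.cross(-d,np.array(s["wrist_force"])[:2]))
E
python3 -m jog '[-7,1,0.4,-0.005,-0.005,0.07,0, -7,1,0.4,-0.005,-0.005,0.08,0, -7,1,0.4,-0.005,-0.005,0.08,0, -7,1,0.4,-0.005,-0.005,0.08,0]' >/dev/null; python3 where.py 2>/dev/null
```

```text
t 4.45 p [0.6019 0.1913 0.2485] x-axis ang 112.6 tilt [-0.008 -0.002] grip 0.00 F [-4.   3.5  1.9] M [ 0.72  0.87 -0.11]
hub in tool mm [-12.7 -69.3 -23. ] q [-0.71  0.39  0.45  1.56 -0.17  1.24  0.17]
bar ang est 18.2  handle est 2.62 tilt corr (tool) [-0.008 -0.001  0.   ] torque about hub 0.36
```

```bash
python3 -m jog '[-7,1,0,0,0,0.09,0, -7,1,0,0,0,0.09,0, -7,1,0,0,0,0.09,0, -7,1,0,0,0,0.09,0, -6,1,0,0,0,0.08,0]' >/dev/null; python3 where.py 2>/dev/null
```

```text
t 5.08 p [0.6125 0.168  0.2465] x-axis ang 86.6 tilt [-0.013  0.01 ] grip 0.00 F [-1.6  4.5  0.3] M [0.92 0.44 0.03]
hub in tool mm [-18.9 -68.8 -24.7] q [-0.72  0.41  0.54  1.56 -0.23  1.25 -0.2 ]
bar ang est -2.5  handle est 2.98 tilt corr (tool) [-0.014 -0.009  0.   ] torque about hub 0.34
```

```bash
python3 -m jog '[-8,1,-0.3,-0.003,0,0.08,0, -8,1,-0.3,-0.003,0,0.08,0, -8,1,-0.3,-0.003,0,0.08,0, -7,1,-0.3,-0.003,0,0.08,0]' >/dev/null; python3 where.py 2>/dev/null
python3 - <<'E'
from cell import imaging
import cv2, numpy as np
o=[]
for n,(x0,y0) in dict(top=(110,140),side=(150,150)).items():
    im=imaging.get_image(n); np.savez(f"{n}2.npz",**im); o.append(cv2.resize(im["color"][y0:y0+150,x0:x0+130],None,fx=3,fy=3,interpolation=cv2.INTER_CUBIC))
cv2.imwrite("pics/a2.png",np.hstack(o)[:,:,::-1])
E
```

```text
t 5.58 p [0.6137 0.1452 0.2448] x-axis ang 67.7 tilt [0.004 0.017] grip -0.00 F [ 0.8  4.5 -3.3] M [ 0.99 -0.11  0.02]
hub in tool mm [-19.1 -68.4 -27.4] q [-0.74  0.41  0.62  1.59 -0.26  1.22 -0.47]
bar ang est -20.9  handle est 3.31 tilt corr (tool) [-0.003 -0.017  0.   ] torque about hub 0.32
```

View pics/a2.png

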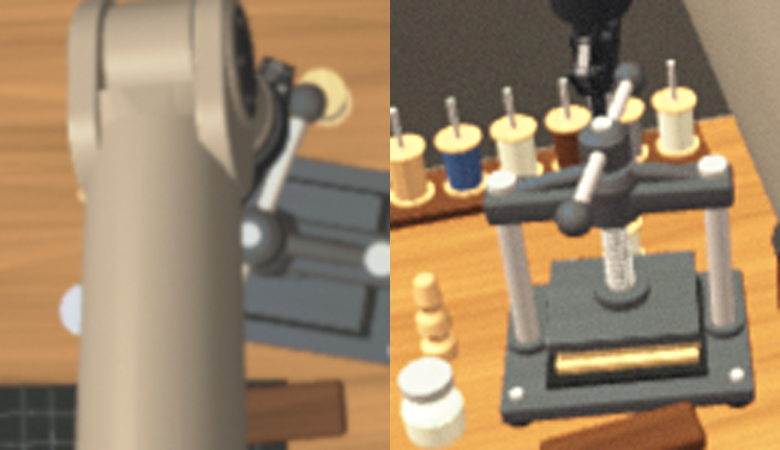

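The side view shows the fingers behind the rod with the platen nearly on the board. In the top view the bar end is at crop (307,100) and the hub at crop (262,237). I'll check the bar angle from these.

```bash
cat > ang.py <<'E'
import sys,numpy as np
from h import cloud
d=dict(np.load(sys.argv[1])); P=cloud(d)
u,v,hu,hv=map(float,sys.argv[2:6])
def at(u,v,z):
    import cv2
    n=cv2.undistortPoints(np.array([[[u,v]]]),d["K"],d["dist_coeffs"]).ravel(); ray=d["pose"][:3,:3]@[n[0],n[1],1]; o=d["pose"][:3,3]
    return o+ray*(z-o[2])/ray[2]
zb=float(sys.argv[6]); a=at(u,v,zb); h=at(hu,hv,zb+.024); w=a-[.543,.153,0]
print("ball",a.round(4),"hubtop",h.round(4),"depth",P[int(v),int(u)].round(4),P[int(hv),int(hu)].round(4),"ang",np.degrees(np.arctan2(w[1],w[0])).round(1),"r",np.hypot(*w[:2]).round(4),"ang vs hubtop",np.degrees(np.arctan2(*(a-h)[[1,0]])).round(1))
E
python3 ang.py top2.npz 212.3 173.3 195.5 218.5 0.263; python3 ang.py top0.npz 149.3 201.2 192 218 .272;python3 ang.py top0.npz 239 236.5 192 218 .272
```

```text
ball [0.6516 0.1105 0.263 ] hubtop [0.5415 0.1474 0.287 ] depth [0.6492 0.1087 0.28  ] [0.5426 0.1482 0.2885] ang -21.4 r 0.1166 ang vs hubtop -18.5
ball [0.5869 0.2614 0.272 ] hubtop [0.5422 0.1538 0.296 ] depth [0.585  0.2562 0.2912] [0.5423 0.1541 0.2941] ang 68.0 r 0.1169 ang vs hubtop 67.5
ball [0.4974 0.0478 0.272 ] hubtop [0.5422 0.1538 0.296 ] depth [0.4981 0.0463 0.2893] [0.5423 0.1541 0.2941] ang -113.4 r 0.1146 ang vs hubtop -112.9
```

```bash
python3 -m jog '[-7,1,-0.3,0,-0.005,0.08,0, -7,1,-0.3,0,-0.005,0.08,0]' >/dev/null; python3 where.py 2>/dev/null;  python3 -m jog '[-7,1,-0.3,0,-0.005,0.07,0]' >/dev/null; python3 where.py 2>/dev/null
```

```text
t 5.92 p [0.6119 0.1344 0.2447] x-axis ang 58.7 tilt [0.004 0.01 ] grip 0.00 F [ 2.1  5.5 -4.6] M [ 1.19 -0.56  0.02]
hub in tool mm [-19.6 -68.6 -27.4] q [-0.76  0.41  0.65  1.6  -0.27  1.22 -0.6 ]
bar ang est -29.7  handle est 3.46 tilt corr (tool) [-0.002 -0.011  0.   ] torque about hub 0.42
t 6.05 p [0.6107 0.1303 0.2446] x-axis ang 54.7 tilt [0.005 0.009] grip -0.00 F [ 3.5  7.2 -6.2] M [ 1.33 -0.73  0.02]
hub in tool mm [-20.3 -68.4 -27.5] q [-0.77  0.41  0.67  1.6  -0.27  1.22 -0.66]
bar ang est -33.1  handle est 3.52 tilt corr (tool) [-0.001 -0.01   0.   ] torque about hub 0.57
```

```bash
python3 -m jog '[-9,1,0,0,-0.005,0.06,0, -9,1,0,0,-0.005,0.06,0]' >/dev/null; python3 where.py 2>/dev/null;  python3 -m jog '[-9,1,0,0,-0.005,0.05,0, -9,1,0,0,0,0.05,0]' >/dev/null; python3 where.py 2>/dev/null
```

```text
t 6.30 p [0.6064 0.1209 0.244 ] x-axis ang 48.0 tilt [0.011 0.007] grip 0.00 F [ 6.2  7.2 -6.5] M [ 1.68 -1.37 -0.02]
hub in tool mm [-18.2 -68.5 -28.5] q [-0.79  0.4   0.7   1.62 -0.28  1.21 -0.76]
bar ang est -41.5  handle est 3.67 tilt corr (tool) [ 0.003 -0.013  0.   ] torque about hub 0.66
t 6.55 p [0.6022 0.1141 0.2435] x-axis ang 42.5 tilt [0.024 0.012] grip -0.00 F [ 8.8  8.8 -8. ] M [ 1.8  -1.78 -0.03]
hub in tool mm [-16.7 -68.5 -29.4] q [-0.8   0.38  0.73  1.65 -0.28  1.19 -0.84]
bar ang est -48.0  handle est 3.78 tilt corr (tool) [ 0.008 -0.025  0.   ] torque about hub 0.87
```

```bash
python3 -m jog '[-10,1,0,0,-0.01,0.06,0, -10,1,0,0,-0.01,0.06,0, 0,0,0,0,0,0,0]' >/dev/null; python3 where.py 2>/dev/null
```

```text
t 6.92 p [0.5986 0.1069 0.2441] x-axis ang 35.9 tilt [0.033 0.005] grip -0.00 F [-0.3 -0.   1.1] M [-0.05  0.07  0.04]
hub in tool mm [-17.2 -69.5 -29.5] q [-0.83  0.37  0.76  1.67 -0.28  1.18 -0.95]
bar ang est -54.1  handle est 3.88 tilt corr (tool) [ 0.015 -0.03  -0.   ] torque about hub -0.02
```

The bar holds with no load on the finger, at an estimated handle angle of 3.88 rad (~80 N). I'll back off and check.

```bash
python3 -m jog '[10,0,0,0,0,0,0, 25,0,0,0,0,0,0, 10,0,-20,0,0,0,0, 0,0,-50,0,0,0,0, 0,0,-50,0,0,0,0, 50,0,-10,0,0,0,0, 50,0,0,0,0,0,0, 0,0,0,0,0,0,0]' >/dev/null; python3 where.py 2>/dev/null
python3 - <<'E'
from cell import imaging
import cv2, numpy as np
o=[]
for n,(x0,y0) in dict(top=(120,140),side=(130,140)).items():
    im=imaging.get_image(n); np.savez(f"{n}3.npz",**im); o.append(cv2.resize(im["color"][y0:y0+170,x0:x0+170],None,fx=2.35,fy=2.35,interpolation=cv2.INTER_CUBIC))
cv2.imwrite("pics/a3.png",np.hstack(o)[:,:,::-1])
E
```

```text
t 7.92 p [0.72   0.186  0.3834] x-axis ang 35.7 tilt [ 0.038 -0.008] grip 0.00 F [ 0.1 -0.1 -0.4] M [-0.07  0.01  0.03]
hub in tool mm [-165.8  -79.7  104.8] q [-0.7   0.59  0.73  1.06 -0.37  1.57 -1.03]
bar ang est 4.8  handle est 2.86 tilt corr (tool) [ 0.029 -0.026  0.   ] torque about hub -0.02
```

View pics/a3.png

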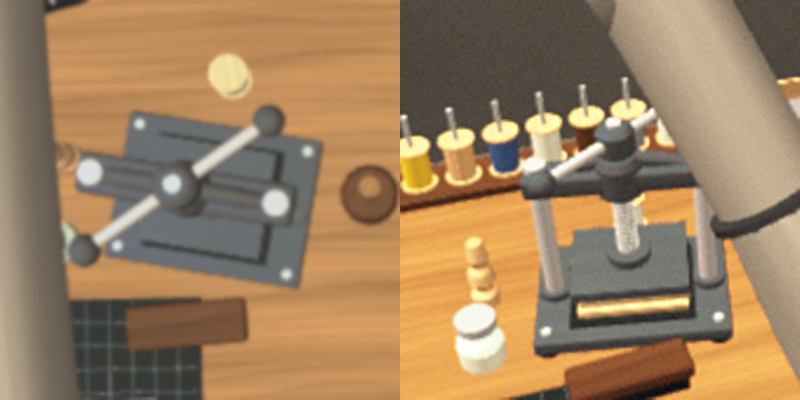

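Bar ends are now at crop (268,121) and (84,250), the bystanders are undisturbed, and the robot is clear. I'll measure the final angle from both balls.

```bash
python3 ang.py top3.npz 234 191.5 193.2 218.3 .259; python3 ang.py top3.npz 155.7 246.4 193.2 218.3 .259
python3 - <<'E'
import numpy as np
from h import cloud
# bystander check: tops before/after
a,b=[dict(np.load(f"top{i}.npz")) for i in(0,3)]
A,B=cloud(a),cloud(b)
for n,(u,v) in dict(maul=(277,222),spool=(218,172),brush=(200,278)).items():
    f=lambda P:np.nanmean(P[v-3:v+4,u-3:u+4].reshape(-1,3),0).round(4)
    print(n,f(A),f(B))
# platen top and hub top heights
for u,v in((228,200),(192,218)): print(A[v-2:v+3,u-2:u+3,2].mean().round(4),B[v-2:v+3,u-2:u+3,2].mean().round(4))
E
```

```text
ball [0.6065 0.0591 0.259 ] hubtop [0.5424 0.1536 0.283 ] depth [0.6053 0.0574 0.276 ] [0.543  0.1537 0.2846] ang -56.0 r 0.1133 ang vs hubtop -55.9
ball [0.4789 0.2498 0.259 ] hubtop [0.5424 0.1536 0.283 ] depth [0.4797 0.2462 0.2773] [0.543  0.1537 0.2846] ang 123.5 r 0.1161 ang vs hubtop 123.4
maul [ 0.534  -0.0429  0.1949] [ 0.534  -0.0429  0.195 ]
spool [0.6942 0.1257 0.0523] [0.6942 0.1258 0.0521]
brush [0.3867 0.1842 0.041 ] [0.3866 0.1843 0.0404]
nan nan
0.2963 0.284
```

```bash
python3 -c "
from cell import r
print(r.hand_in()); s=r.get_state(); print(s['time'],s['wrist_force'])"
```

```text
the job is handed in; nothing more can be done
None
the job is handed in; nothing more can be done
```

I turned the cross bar clockwise by about 2.15 rad, pushing one arm of it with closed fingers. The handle went from about 1.77 to about 3.9 rad. Then I backed the robot clear and handed the job in, with the clock at about 8 s.

- **Pressure:** I estimate 80–90 N on the upper board, but I could not measure it directly. The push torque began to rise at about 3.4–3.45 rad, where the platen was expected to touch, and read 0.87 N·m at 3.78 rad.
- **Holding:** When the finger stopped, the force on it fell to zero and the bar stayed put. After I backed off, both balls in the top view put the bar at −56°, against −54° estimated from the finger, and the hub had sunk about 12 mm.
- **Bar force:** The highest force I read between fingers and bar was about 15 N, sampled between moves.
- **Bystanders:** The maul, spool and brush read within 1 mm of their starting positions. I checked the jar, slicker and boards only by eye in the picture and saw no change. I did not check the hammer, but the arm never went near it.
- **Check that failed:** A direct range reading of the platen's height gave no value.

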